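# Clear, zero and check a bench scale

### The arm

A 6-joint arm with a two-finger parallel gripper is mounted at the origin on the work surface. World frame = base frame: x ahead of the robot, y to its left, z up, the work surface at z = 0. Lengths are in m, angles in rad, forces in N, time in s.
With the tool pointing down it reaches from about 0.425 to 0.95 m from the base axis. Payload 3.5 kg.
Tool frame: the origin (TCP) lies on the centre line of the jaws, within the pads' length; the fingertips stand 19 mm ahead of it and the grasp point (between the pads) is the TCP; z points along the fingers, y is the line along which they close (so a half turn about z gives the same grasp; the last joint's range is limited). The gripper opens to 85 mm and grips with 20 to 120 N. Pads are 22 mm wide; open, the fingers measure 114 mm over their backs; the gripper's body (76 mm by 85 mm) begins 54 mm behind the grasp point. The pads swing forward as they close: fully open they stand 13 mm farther back than shut.
Start: joints at [-1.447, 0.286, 1.577, -0, 1.279, -0.15], TCP at [0.183, -0.65, 0.25] pointing down, gripper open.
Joint ranges: [-2.77, 2.77], [-0.9, 2.22], [0.21, 2.48], [-1.53, 4.67], [0.24, 2.81], [-2.84, 2.84]. Speed limits (rad/s): [2.79, 2.79, 3.14, 3.14, 3.14, 3.14].

### API

Orientations are given as a unit quaternion [x, y, z, w].
In Python, from plant import ctrl, imaging gives the robot as it stands. The module is installed in compiled form; this text tells all that it offers.
- The arm moves only by the shell command python3 -m handwheel 'ROWS' [OPENING] [FORCE]. ROWS is JSON, one flat list of numbers, 6 for each row, row after row: the shift along the world's x, y, z in units of 150 mm (1.0 is 150 mm), then the turn, a rotation vector about the world's x, y, z in units of 90 degrees (1.0 is 90 degrees). In form: [tx, ty, tz, rx, ry, rz, tx, ty, tz, rx, ry, rz, ...]. A call has 1 to 5 rows; each row shifts and turns the commanded pose from where the row before left it; what a row does not reach is not made up. A row lasts 1/12 s, in which the tool goes at most 41.7 mm and 7.16 degrees, less where a joint would pass 70% of its speed; a pose out of reach is approached as far as the arm can. A call with a number of a shift or a turn outside -1 to 1 is refused whole. A call with a gripper value outside its range is refused whole. OPENING is the opening, from 0 (shut) to 1 (fully open), set as the call begins (- or left out, the last holds). The fingers move at their own pace and stop on an object; FORCE is the grip in N (left out, the last holds). Time passes only in rows, so rows that do not move let the fingers close. It gives the time, the measured TCP pose, the force, the opening and the grip force at its end, in the units of the state.
- ctrl.get_state(): the state, without advancing time (a new reading comes with each control period).
- imaging.read_camera(name): name is "scene" or "top"; returns (picture, depth): 400x640x3 uint8, blue, green, red; 400x640 float32, m along the optical axis (not along the pixel's ray), 0 where there is no reading.
- imaging.get_calibration(name): a dict with "fovy" (degrees; the focal length in pixels is half the picture's height over the tangent of half this angle, whatever the lens; pixels are square), "cx", "cy" (the principal point, pixels), "distortion" ([k1, k2, p1, p2, k3] as OpenCV has them; the pictures are not rectified), "R" (3x3) and "t" (3): a world point X has camera coordinates R X + t. Camera axes: x right, y down, z forward; pixel columns grow to the right and rows downward; lengths in m; the calibration is good to about 2 mm. A picture is of the moment at which its call begins. get_calibration takes no time and is no camera call.
- ctrl.sign_off(): hands the job in; it is judged then, once.
The state is a dict: "time": time; "qpos": joint angles; "dq": joint speeds; "joint_efforts": joint torques, N m; "eef_pos": TCP position; "tcp_rot": TCP orientation; "contact_force": force on the tool from outside, world axes, zero at the start; "wrist_torque": the same for the moment, N m; "opening": opening from 0.0 (shut) to 1.0 (fully open); "finger_force": force on a finger pad.
Only numpy, scipy, OpenCV 4.12 (cv2) and the standard library are available. Lean on these libraries where they do the work, as an engineer would, in place of code of your own. Each camera call takes 0.05 s, during which the arm holds its last target. There are 200 camera calls.

### The job

Get the yellow bench scale ready for its check: stand all the dark steel bar weights that are on its pan upright in the open drawer of the white drawer unit and slide the drawer fully shut. Then take the orange stylus from its rack and, with the pan empty, press its tip on the green recessed zero button and hold it fully in for about two seconds, never pressing the red button beside it. Finally hang the stylus back in its rack and stand the brass check weight in the middle of the pan, leaving everything else on the bench where it is.

Things in the scene. Friction and masses are not known exactly. Their poses are not given: they have to be found in the camera images.
- pan (a point): Centre of the top of the scale's flat steel pan, 262 (x) by 242 mm (y), 60 mm above the table; x, y along its sides, z up. Fixed yellow case. Along the pan's +y side runs a black console strip 75 mm wide, top 45 mm above the table, with the two button recesses, and on its +x half a grey display rising to 62 mm.
- zero_key_top (a point): Centre of the top of the green zero button, 16 mm across, in an 18 mm round recess of the black console; its top lies 6 mm below the console's surface. It is pressed straight down, too deep for a finger; moves down with the button.
- zero_key (a joint): Travel of the green button, 0 when out, 0.005 m when fully in. It springs back: about 1.5 N to start, 4.5 N fully in.
- erase_key_top (a point): Centre of the top of the red button (do not press), same size and recess, 60 mm along the scale's +x from the green one.
- erase_key (a joint): Travel of the red button, 0 out to 0.005 m in.
- drawer (a joint): How far the drawer is open: 0 shut, at most 0.17 m. It starts 0.14 to 0.165 m open, runs easily (about 4 N) and stays where it is left. Pushing its face along the drawer's +x shuts it.
- drawer_floor (a point): On the drawer's inner floor, 18 mm above the table, 100 mm behind the inside of its front, half way across; moves with it. x points into the cabinet (shutting), z up. Inside: x -100 to +102 mm, y +-133 mm; sides and back 25 mm high, front 67 mm. Underside of the cabinet's top is 65 mm above this floor, its upper side 95 mm above the table. Open by d, only about the front d is uncovered.
- drawer_face (a point): On the outside of the dark blue drawer front, half way across, 62 mm above the table; axes as drawer_floor, moves with it. The front is 296 mm wide, 12 mm thick, 7 to 85 mm above the table. A steel bow handle 100 mm wide stands 24 mm out from it, its top 34 mm above the table.
- weight1: Dark steel bar weight, about 0.5 kg, one of two to four alike: base 80 x 36 x 24 mm high; above it a grip bar 72 long x 12 wide, from 38 to 50 mm above the weight's underside, on two posts 60 mm apart. Origin: centre of the underside; x along the bar, z up. Starts standing on the pan, bar roughly along the pan's x.
- weight2: Dark steel bar weight, about 0.5 kg, one of two to four alike: base 80 x 36 x 24 mm high; above it a grip bar 72 long x 12 wide, from 38 to 50 mm above the weight's underside, on two posts 60 mm apart. Origin: centre of the underside; x along the bar, z up. Starts standing on the pan, bar roughly along the pan's x.
- weight3: Dark steel bar weight, about 0.5 kg, one of two to four alike: base 80 x 36 x 24 mm high; above it a grip bar 72 long x 12 wide, from 38 to 50 mm above the weight's underside, on two posts 60 mm apart. Origin: centre of the underside; x along the bar, z up. Starts standing on the pan, bar roughly along the pan's x.
- weight4: Dark steel bar weight, about 0.5 kg, one of two to four alike: base 80 x 36 x 24 mm high; above it a grip bar 72 long x 12 wide, from 38 to 50 mm above the weight's underside, on two posts 60 mm apart. Origin: centre of the underside; x along the bar, z up. Starts standing on the pan, bar roughly along the pan's x.
- check: Brass check weight, about 0.6 kg: cylinder 52 mm across and 46 mm high, a neck, and a round grip knob 24 mm across from 62 to 78 mm above its underside. Origin: centre of the underside. Starts standing on the table.
- stylus: Orange stylus 141 mm long, 70 g. Origin: end of the tip; z runs up to the handle. White tip 7 mm across for 20 mm, steel shaft 9 mm to 75 mm, collar 28 mm across from 75 to 81 mm, round handle 14 mm across to 141 mm. Starts hanging upright in the rack by its collar, tip 25 mm above the table.
- stylus_collar (a point): Centre of the underside of the stylus's collar, on its axis, 75 mm from the tip.
- rack_seat (a point): Middle of the seat on the fork of the fixed grey rack, where the collar's underside rests, 100 mm above the table. Two level prongs 8 mm thick with a 13 mm slot between them along x, open to -x; a post of the same height closes it 20 mm to +x. The stylus lifts straight up and goes back from above with its shaft in the slot. Foot 60 x 60 mm.
- tester: Bystander: yellow hand-held tester 150 x 80 x 30 mm on top of the drawer unit; origin under its centre. Leave it.
- adapter: Bystander: black mains adapter 85 x 50 x 32 mm; origin under its centre. Leave it.
- battery: Bystander: grey and blue battery pack 110 x 60 x 30 mm; origin under its centre. Leave it.
- cleaner: Bystander: bottle 60 mm across, 120 mm high; origin under its centre. Leave it.
- probe: Bystander: white T-shaped probe head about 155 mm long, 24 mm high; origin under its handle's middle. Leave it.
- clips: Bystander: open blue box 120 x 90 x 35 mm; origin under its centre. Leave it.

How it is judged:
On the way, in this order (a step that is already met when the one before it is completed fails the run):
1. all the steel bar weights stand in the drawer and the drawer is shut (x of weight1 in the frame of drawer_floor between -0.1 and 0.1 m and y of weight1 in the frame of drawer_floor between -0.136 and 0.136 m and z of weight1 in the frame of drawer_floor between -0.01 and 0.012 m and angle between each of weight1, weight2, weight3, weight4's own z axis and vertical below 0.2 rad and x of weight2 in the frame of drawer_floor between -0.1 and 0.1 m and y of weight2 in the frame of drawer_floor between -0.136 and 0.136 m and z of weight2 in the frame of drawer_floor between -0.01 and 0.012 m and x of weight3 in the frame of drawer_floor between -0.1 and 0.1 m and y of weight3 in the frame of drawer_floor between -0.136 and 0.136 m and z of weight3 in the frame of drawer_floor between -0.01 and 0.012 m and x of weight4 in the frame of drawer_floor between -0.1 and 0.1 m and y of weight4 in the frame of drawer_floor between -0.136 and 0.136 m and z of weight4 in the frame of drawer_floor between -0.01 and 0.012 m and value of joint drawer below 0.008 m), for 0.2 s.
2. the green zero button is held in with the stylus, the pan empty and the weights shut away (all of step 1 and value of joint zero_key above 0.0035 m and contact force between stylus and zero_key above 1 N and horizontal distance between check and pan above 0.1 m), for 1 s.
At the end, for the whole second after the job is handed in: Every bar weight upright (0.2 rad) on the drawer floor, drawer shut to 8 mm; stylus hanging upright by its collar on the fork, within 16 mm of the seat point; brass weight upright and at rest on the pan within 55 mm of its centre; green button held in by the stylus for 1 s before that (all of step 1 and horizontal distance between stylus_collar and rack_seat below 0.016 m and z of stylus_collar in the frame of rack_seat between -0.005 and 0.005 m and angle between stylus's own z axis and vertical below 0.15 rad and linear speed of each of stylus, check below 0.03 m/s and horizontal distance between check and pan below 0.055 m and z of check in the frame of pan between -0.006 and 0.006 m and angle between check's own z axis and vertical below 0.12 rad); the robot touches nothing.
It fails at once if the red button is pressed in (value of joint erase_key above 0.002 m).
It fails at once if a bystander is moved by more than 40 mm (distance of any of tester, adapter, battery, cleaner, probe, clips from where it was at the start of the episode above 0.04 m).
Of weight1, weight2, weight3, weight4 only 2 to 4 are there at a start; the rules pass over those that are not, and their reading is None.
At some moment in a run one of weight1, weight2, weight3, weight4, check may be knocked a few centimetres aside while the robot is not near it.
It also fails if it takes over 210 s, if anything falls off the work surface, if the arm or the gripper's body presses on something with over 40 N, if the wrist force passes 120 N, or if a joint passes its speed limit or range.

## Working session

There is one attempt and no reset: what is moved stays moved. The work goes in short steps, Python scripts to look and compute and a shell command to move; the robot and the scene stay as the last step left them, time stands still between calls to the robot, and variables do not carry over. Pictures are saved under pics/ and viewed, at most 14 in all, crops included, and the job is handed in when it is done.

```bash
mkdir -p pics; cat > h.py <<'E'
import numpy as np, cv2
from plant import ctrl, imaging
def cam(n):
    im,d=imaging.read_camera(n); c=imaging.get_calibration(n)
    f=200/np.tan(np.radians(c["fovy"])/2)
    K=np.array([[f,0,c["cx"]],[0,f,c["cy"]],[0,0,1]])
    return im,d,K,np.array(c["distortion"],float),np.array(c["R"]),np.array(c["t"])
def cloud(n):
    im,d,K,D,R,t=cam(n)
    v,u=np.mgrid[0:400,0:640]
    p=cv2.undistortPoints(np.stack([u,v],-1).reshape(-1,1,2).astype(float),K,D).reshape(400,640,2)
    P=np.concatenate([p*d[...,None],d[...,None]],-1)
    W=(P-t)@R; W[d==0]=np.nan
    return im,W
def proj(n,X):
    im,d,K,D,R,t=cam(n)
    return cv2.projectPoints(np.array(X,float),cv2.Rodrigues(R)[0],t,K,D)[0].reshape(-1,2)
E
python3 - <<'E'
from h import *
for n in("top","scene"):
    im,W=cloud(n); cv2.imwrite(f"pics/{n}0.png",im); np.save(n+"0.npy",W); c=imaging.get_calibration(n)
    print(n,c["fovy"],c["distortion"],-np.array(c["R"]).T@c["t"])
print(ctrl.get_state())
E
```

```text
top 57.41522016363872 [0.00686497 0.         0.         0.         0.        ] [0.30059945 0.02832436 1.1769843 ]
scene 56.67679728462057 [0.03038753 0.         0.         0.         0.        ] [1.00432441 0.81899123 0.7422511 ]
{'time': 0.1, 'qpos': array([-1.44698997e+00,  2.87121301e-01,  1.57803060e+00, -1.62660988e-05,
        1.27860182e+00, -1.50003991e-01]), 'dq': array([-0.00138624, -0.00271962, -0.00178645, -0.00028814, -0.00052694,
        0.00059628]), 'joint_efforts': array([ 5.67654624e-04, -4.07297051e+01, -2.93699080e+01, -1.54668815e-04,
        3.41207917e-03, -1.01693408e-05]), 'eef_pos': array([ 0.18247444, -0.64929245,  0.24905597]), 'tcp_rot': array([ 9.90642216e-01,  1.36480152e-01,  6.36813081e-06, -1.08053832e-03]), 'contact_force': array([0.74542284, 0.30428283, 0.38139385]), 'wrist_torque': array([-0.06792697,  0.01748438,  0.00923091]), 'finger_force': 0.0, 'opening': 0.9998426721292408}
```

View pics/top0.png

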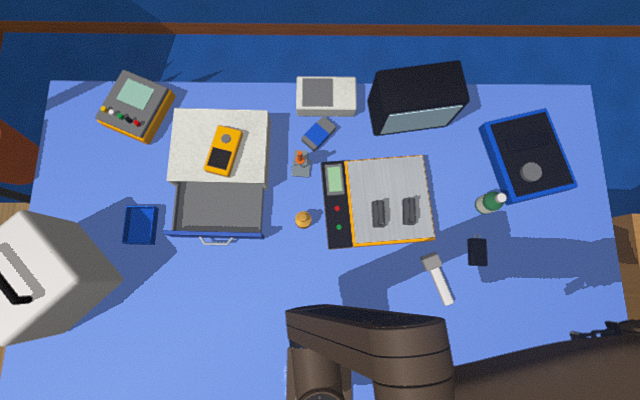

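View pics/scene0.png

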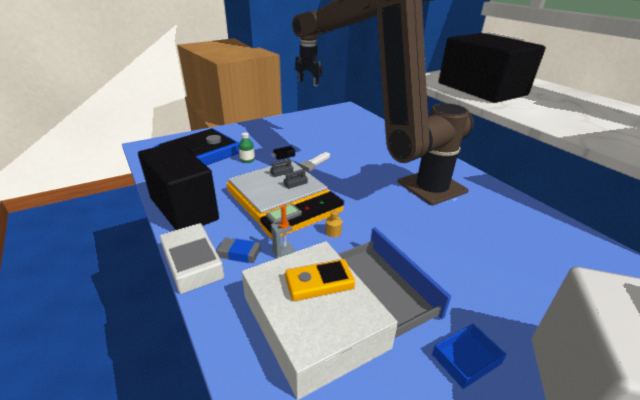

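The top view shows two bar weights on the pan, at about (380,212) and (411,210). The green button is at (338,227), the red one at (337,208), the brass weight at (304,219), the stylus at (300,160), and the open drawer's front runs along (215,236). In the image, world +x is up and world +y is left.

```bash
cat > meas.py <<'E'
from h import *
import sys
def rect(Q):
    r=cv2.minAreaRect((Q[:,:2]*1000).astype(np.float32)); return np.round(r[0],1),np.round(r[1],1),round(r[2],1),len(Q), np.round(np.nanmedian(Q[:,2])*1000,1)
def box(W,u0,u1,v0,v1,z0,z1,m=None):
    w=W[v0:v1,u0:u1]; s=(w[...,2]>z0)&(w[...,2]<z1)
    if m is not None: s&=m[v0:v1,u0:u1]
    return w[s]
E
python3 - <<'E'
from meas import *
W=np.load("top0.npy"); im=cv2.imread("pics/top0.png"); hsv=cv2.cvtColor(im,cv2.COLOR_BGR2HSV).astype(int)
H,S,V=hsv[...,0],hsv[...,1],hsv[...,2]
print("w1bar",rect(box(W,365,396,190,235,.1,.125)))
print("w2bar",rect(box(W,396,425,190,235,.1,.125)))
print("w1base",rect(box(W,365,396,190,235,.075,.125)))
print("w2base",rect(box(W,396,425,190,235,.075,.125)))
print("pan",rect(box(W,347,440,150,250,.055,.066)))
print("console",rect(box(W,318,346,155,255,.04,.0505)))
print("check knob",rect(box(W,290,318,205,232,.068,.09)),"body",rect(box(W,290,318,205,232,.03,.06)))
print("stylus",rect(box(W,285,315,145,182,.135,.19)),"coll",rect(box(W,285,315,145,182,.103,.115)),"rack",rect(box(W,285,315,145,182,.09,.103)))
print("drawer front",rect(box(W,165,272,215,245,.07,.09)))
print("drawer floor",rect(box(W,170,270,170,240,.01,.03)))
print("cab top",rect(box(W,160,272,100,190,.085,.1)))
for nm,m in(("green",(H>45)&(H<80)&(S>120)&(V>80)),("red",((H<8)|(H>172))&(S>120)&(V>80))):
    w=W[200:235,328:346][m[200:235,328:346]]; print(nm,len(w),np.nanmean(w,0))
print("bystanders", rect(box(W,415,455,250,306,.015,.035)),rect(box(W,475,510,185,216,.1,.13)))
S2=np.load("scene0.npy")
print("scene stylus",rect(box(S2,270,300,200,240,.13,.17)),"check",rect(box(S2,322,346,208,240,.068,.09)))
E
python3 -c "
import cv2
a=cv2.imread('pics/top0.png')[140:255,270:440];cv2.imwrite('pics/c1.png',cv2.resize(a,None,fx=4.5,fy=4.5,interpolation=2))"
```

```text
w1bar (array([ 493.4, -176.2]), array([71.5, 12.3]), 1.1, 113, np.float64(109.5))
w2bar (array([ 500.9, -270.1]), array([13.3, 69.7]), 88.8, 119, np.float64(109.7))
w1base (array([ 492.7, -176.3]), array([77.6, 36.6]), 0.9, 315, np.float64(85.9))
w2base (array([ 501.8, -269.3]), array([36.4, 80.1]), 89.9, 321, np.float64(86.2))
pan (array([ 546.1, -216.6]), array([262.3, 243. ]), 5.2, 5595, np.float64(60.5))
console (array([531.6, -42.7]), array([284. ,  78.1]), 0.3, 1287, np.float64(45.5))
check knob (array([478.7,  53.6]), array([21.3, 21.3]), 0.5, 50, np.float64(79.5)) body (array([479.7,  54.2]), array([50.9, 47.1]), 1.3, 168, np.float64(48.2))
stylus (array([653.9,  64.5]), array([12.3, 11.2]), 81.3, 33, np.float64(164.0)) coll (array([662. ,  65.1]), array([37. , 49.9]), 78.3, 54, np.float64(105.2)) rack (array([662.9,  64.3]), array([41.7, 48.6]), 85.3, 107, np.float64(99.9))
drawer front (array([427.1, 322.2]), array([288. ,  12.7]), 89.1, 415, np.float64(85.3))
drawer floor (array([530.4, 322. ]), array([223.1, 299.8]), 0.5, 4118, np.float64(18.9))
cab top (array([704.4, 321.9]), array([300.2, 242. ]), 89.1, 5592, np.float64(95.7))
green 24 [ 0.45756515 -0.05851279  0.03987616]
red 28 [ 0.51691501 -0.0528508   0.04084843]
bystanders (array([ 301.8, -371. ]), array([164.8,  56.4]), 25.0, 668, np.float64(23.5)) (array([ 538.4, -534.7]), array([26.1, 27.3]), 7.8, 97, np.float64(119.5))
scene stylus (array([655. ,  64.2]), array([13.2, 13.7]), 61.1, 64, np.float64(153.7)) check (array([480.4,  54.7]), array([22.7, 24.1]), 5.3, 51, np.float64(78.7))
```

View pics/c1.png

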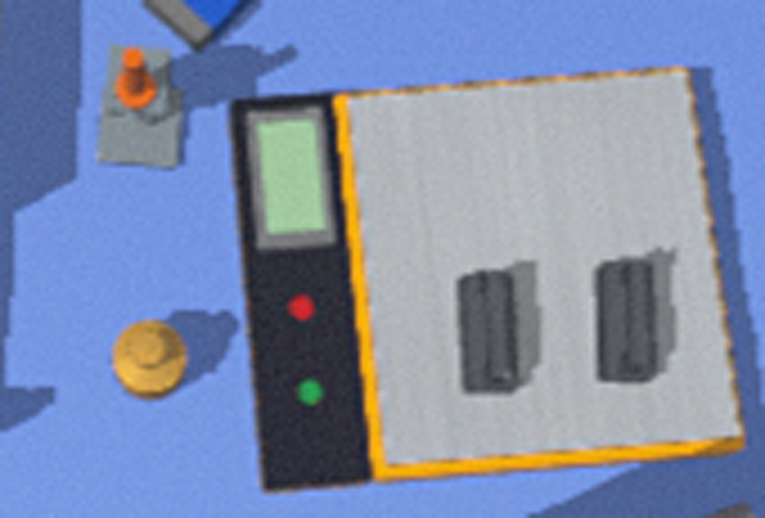

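Everything fits the given sizes. Two weights are at (501,-270) and (493,-176), both with yaw about 1°. The scale's yaw is about 5.4° and the drawer is about 0.15 open. I'm moving to weight 2 first.

```bash
python3 -m handwheel '[0.16,0.19,0,0,0,-0.07, 0.16,0.19,0,0,0,-0.07, 0.16,0.19,0,0,0,-0.025, 0.16,0.19,0,0,0,0, 0.16,0.19,0,0,0,0]' 0.5 60
python3 -m handwheel '[0.16,0.19,0,0,0,0, 0.16,0.19,0,0,0,0, 0.16,0.19,0,0,0,0, 0.16,0.19,0,0,0,0, 0.16,0.19,0,0,0,0]'
python3 -m handwheel '[0.16,0.19,0,0,0,0, 0.16,0.19,-0.1,0,0,0, 0.16,0.19,-0.2,0,0,0, 0,0,0,0,0,0, 0,0,0,0,0,0]'
```

```text
time: 0.52
eef_pos: [0.3032, -0.5056, 0.2496]
tcp_rot: [1.0, 0.007, -0.0, -0.001]
contact_force: [0.4, 0.0, -0.6]
opening: 0.499
finger_force: 0.0
time: 0.93
eef_pos: [0.4232, -0.363, 0.2499]
tcp_rot: [1.0, 0.007, -0.0, -0.0]
contact_force: [0.9, -0.1, 0.7]
opening: 0.499
finger_force: 0.0
time: 1.35
eef_pos: [0.4912, -0.2806, 0.2066]
tcp_rot: [1.0, 0.009, -0.002, -0.002]
contact_force: [-0.3, -0.5, 0.6]
opening: 0.5
finger_force: 0.0
```

```bash
python3 -m handwheel '[0.068,0.071,-0.1,0,0,0, 0,0,-0.2,0,0,0, 0,0,-0.2,0,0,0, 0,0,-0.1,0,0,0, 0,0,-0.06,0,0,0]'
python3 -m handwheel '[0,0,0,0,0,0, 0,0,0,0,0,0, 0,0,0,0,0,0, 0,0,0,0,0,0, 0,0,0,0,0,0]' 0 60
python3 -m handwheel '[0,0,0,0,0,0, 0,0,0,0,0,0, 0,0,0.1,0,0,0, 0,0,0.2,0,0,0, 0,0,0.2,0,0,0]'
```

```text
time: 1.77
eef_pos: [0.5001, -0.2728, 0.1081]
tcp_rot: [1.0, 0.007, -0.001, -0.001]
contact_force: [0.2, 0.2, -0.0]
opening: 0.501
finger_force: 0.0
time: 2.18
eef_pos: [0.5023, -0.2734, 0.1119]
tcp_rot: [1.0, 0.007, 0.001, 0.001]
contact_force: [-1.0, -1.9, 2.0]
opening: 0.121
finger_force: 62.6
time: 2.6
eef_pos: [0.4998, -0.2704, 0.1824]
tcp_rot: [1.0, 0.007, -0.003, -0.003]
contact_force: [0.8, -0.4, -5.2]
opening: 0.121
finger_force: 61.8
```

```bash
python3 -m handwheel '[0,0.1,0.05,0,0,0, 0,0.2,0,0,0,0, 0,0.25,0,0,0,0, 0,0.25,0,0,0,0, 0,0.25,0,0,0,0]'
python3 -m handwheel '[0,0.25,0,0,0,0, 0,0.25,0,0,0,0, 0,0.25,0,0,0,0, 0,0.25,0,0,0,0, 0,0.25,0,0,0,0]'
python3 -m handwheel '[0,0.25,0,0,0,0, 0,0.25,0,0,0,0, 0,0.25,0,0,0,0, 0,0.25,0,0,0,0, 0,0.25,0,0,0,0]'
python3 -m handwheel '[0,0.25,0,0,0,0, 0,0.25,0,0,0,0, 0,0.15,0,0,0,0, 0,0,0,0,0,0, 0,0,0,0,0,0]'
python3 - <<'E'
from meas import *
im,W=cloud("top"); cv2.imwrite("pics/t1.png",im[100:300,150:470])
print("w1bar",rect(box(W,365,396,190,235,.1,.125)))
E
```

```text
time: 3.02
eef_pos: [0.4999, -0.1119, 0.1905]
tcp_rot: [1.0, 0.007, -0.002, -0.001]
contact_force: [0.5, 0.1, -5.1]
opening: 0.121
finger_force: 61.8
time: 3.43
eef_pos: [0.4994, 0.0755, 0.1906]
tcp_rot: [1.0, 0.007, -0.002, -0.001]
contact_force: [1.3, -0.7, -4.3]
opening: 0.12
finger_force: 61.8
time: 3.85
eef_pos: [0.4991, 0.2625, 0.1904]
tcp_rot: [1.0, 0.008, -0.002, 0.0]
contact_force: [0.3, -0.5, -4.1]
opening: 0.121
finger_force: 61.8
time: 4.27
eef_pos: [0.4993, 0.3588, 0.1902]
tcp_rot: [1.0, 0.009, -0.002, 0.001]
contact_force: [-0.4, -0.2, -5.0]
opening: 0.118
finger_force: 61.8
w1bar (array([ 493.5, -176.5]), array([71.7, 12.9]), 2.1, 112, np.float64(110.4))
```

View pics/t1.png

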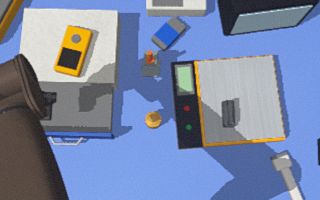

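```bash
python3 -m handwheel '[0,0,-0.2,0,0,0, 0,0,-0.2,0,0,0, 0,0,-0.2,0,0,0, 0,0,-0.13,0,0,0, 0,0,0,0,0,0]'
python3 -m handwheel '[0,0,-0.02,0,0,0, 0,0,-0.02,0,0,0, 0,0,-0.02,0,0,0, 0,0,0,0,0,0]'
```

```text
time: 4.73
eef_pos: [0.4971, 0.3541, 0.0763]
tcp_rot: [1.0, 0.006, -0.006, 0.003]
contact_force: [-1.2, -0.9, -5.8]
opening: 0.121
finger_force: 61.7
time: 5.07
eef_pos: [0.5025, 0.3578, 0.0755]
tcp_rot: [1.0, 0.007, 0.001, -0.001]
contact_force: [-0.0, -0.1, -4.9]
opening: 0.125
finger_force: 61.7
```

```bash
python3 -c "
from h import *
print(ctrl.get_state()['eef_pos'])"; python3 -m handwheel '[0,0,-0.01,0,0,0, 0,0,-0.01,0,0,0, 0,0,0,0,0,0, 0,0,0,0,0,0]';python3 -m handwheel '[0,0,-0.01,0,0,0, 0,0,-0.01,0,0,0, 0,0,0,0,0,0, 0,0,0,0,0,0]'
```

```text
[0.50248164 0.35784273 0.07553815]
time: 5.4
eef_pos: [0.5017, 0.3577, 0.0714]
tcp_rot: [1.0, 0.007, 0.0, -0.0]
contact_force: [0.4, 0.1, -4.6]
opening: 0.122
finger_force: 61.8
time: 5.73
eef_pos: [0.5022, 0.3581, 0.0699]
tcp_rot: [1.0, 0.007, 0.001, -0.0]
contact_force: [-2.9, -1.2, 5.6]
opening: 0.119
finger_force: 63.2
```

```bash
python3 -m handwheel '[0,0,0,0,0,0, 0,0,0,0,0,0, 0,0,0,0,0,0, 0,0,0,0,0,0]' 0.5; python3 -m handwheel '[0,0,0.1,0,0,0, 0,0,0.2,0,0,0, 0,0,0.25,0,0,0, 0,0,0.25,0,0,0]'
python3 -m handwheel '[0,-0.2,0,0,0,0, 0,-0.26,0,0,0,0, 0,-0.26,0,0,0,0, 0,-0.26,0,0,0,0, 0,-0.26,0,0,0,0]'
python3 -m handwheel '[0,-0.26,0,0,0,0, 0,-0.26,0,0,0,0, 0,-0.26,0,0,0,0, 0,-0.26,0,0,0,0, 0,-0.26,0,0,0,0]'
python3 -m handwheel '[0,-0.26,0,0,0,0, 0,-0.26,0,0,0,0, 0,-0.26,0,0,0,0, 0,-0.1,0,0,0,0, 0,0,0,0,0,0]'
python3 - <<'E'
from meas import *
im,W=cloud("scene"); cv2.imwrite("pics/s2.png",im)
im,W=cloud("top");
print("drawer w",rect(box(W,170,272,160,240,.055,.075)), "front",rect(box(W,165,272,215,250,.075,.09)))
E
```

```text
time: 6.07
eef_pos: [0.5019, 0.3576, 0.0681]
tcp_rot: [1.0, 0.007, 0.0, -0.0]
contact_force: [-0.6, -0.3, 0.4]
opening: 0.498
finger_force: 0.0
time: 6.4
eef_pos: [0.501, 0.3572, 0.1882]
tcp_rot: [1.0, 0.007, -0.001, 0.001]
contact_force: [0.7, 1.0, 1.1]
opening: 0.497
finger_force: 0.0
time: 6.82
eef_pos: [0.5014, 0.1701, 0.1883]
tcp_rot: [1.0, 0.008, 0.0, -0.0]
contact_force: [0.3, -0.7, 0.5]
opening: 0.502
finger_force: 0.0
time: 7.23
eef_pos: [0.5014, -0.0252, 0.1883]
tcp_rot: [1.0, 0.007, 0.0, 0.0]
contact_force: [0.2, -0.3, 0.5]
opening: 0.5
finger_force: 0.0
time: 7.65
eef_pos: [0.5017, -0.159, 0.1884]
tcp_rot: [1.0, 0.005, 0.0, 0.001]
contact_force: [0.2, -0.2, -0.2]
opening: 0.501
finger_force: 0.0
drawer w (array([544. , 323.3]), array([298.3, 245.7]), 89.2, 209, np.float64(67.0)) front (array([427.5, 322.2]), array([288.7,  12.5]), 89.1, 396, np.float64(85.5))
```

View pics/s2.png

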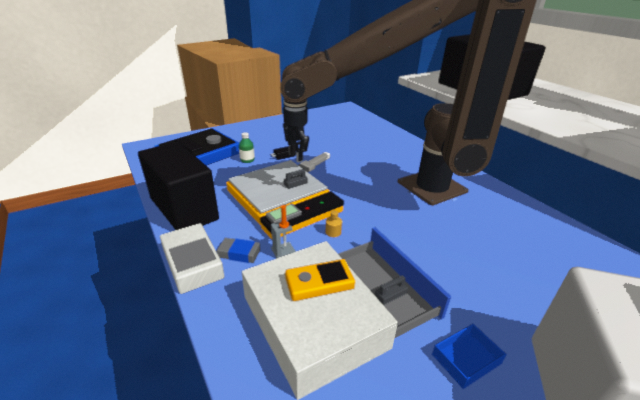

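The scene view shows the first weight upright in the drawer, at about (395,288), and the other still on the pan at (295,180). I'll measure that one from the scene camera.

```bash
python3 - <<'E'
from meas import *
im,W=cloud("scene");S0=np.load("scene0.npy")
for X in(S0,W): 
  Q=X[160:195,270:320].reshape(-1,3); Q=Q[(Q[:,2]>.099)&(Q[:,2]<.118)&(Q[:,1]<-.14)&(Q[:,1]>-.21)&(Q[:,0]<.56)]; print(rect(Q))
Q=W[260:320,360:430].reshape(-1,3); Q=Q[(Q[:,2]>.058)&(Q[:,2]<.075)&(Q[:,0]>.44)&(Q[:,0]<.57)]; print("drawer",rect(Q))
im,W=cloud("top");print("check",rect(box(W,290,318,205,232,.068,.09)));print(ctrl.get_state()['eef_pos'])
E
```

```text
(array([ 491.8, -176.5]), array([72.5, 17.9]), 0.4, 88, np.float64(109.3))
(array([ 492.1, -175.8]), array([16.8, 71.9]), 86.8, 91, np.float64(108.5))
drawer (array([501. , 358.4]), array([72.3, 13.9]), 0.4, 159, np.float64(67.9))
check (array([478.7,  55. ]), array([22. , 18.3]), 0.7, 49, np.float64(79.5))
[ 0.50151432 -0.15431038  0.18791237]
```

```bash
python3 -m handwheel '[-0.057,-0.147,0,0,0,0, 0,0,-0.17,0,0,0, 0,0,-0.2,0,0,0, 0,0,-0.1,0,0,0, 0,0,-0.05,0,0,0]'
python3 -m handwheel '[0,0,0,0,0,0, 0,0,0,0,0,0, 0,0,0,0,0,0, 0,0,0,0,0,0, 0,0,0,0,0,0]' 0 60
python3 -m handwheel '[0,0,0,0,0,0, 0,0,0.1,0,0,0, 0,0,0.2,0,0,0, 0,0,0.2,0,0,0, 0,0,0.02,0,0,0]'
python3 -m handwheel '[0.05,0.1,0.02,0,0,0, 0,0.2,0,0,0,0, 0,0.25,0,0,0,0, 0,0.25,0,0,0,0, 0,0.25,0,0,0,0]'
python3 -m handwheel '[0,0.25,0,0,0,0, 0,0.25,0,0,0,0, 0,0.25,0,0,0,0, 0,0.25,0,0,0,0, 0,0.25,0,0,0,0]'
python3 -m handwheel '[0,0.25,0,0,0,0, 0,0.25,0,0,0,0, 0,0.15,0,0,0,0, 0,0,0,0,0,0, 0,0,0,0,0,0]'
```

```text
time: 8.27
eef_pos: [0.4915, -0.175, 0.1073]
tcp_rot: [1.0, 0.008, -0.002, -0.001]
contact_force: [-0.5, -0.1, 1.3]
opening: 0.501
finger_force: 0.0
time: 8.68
eef_pos: [0.494, -0.1777, 0.1115]
tcp_rot: [1.0, 0.007, 0.001, 0.001]
contact_force: [1.5, -0.6, -0.4]
opening: 0.119
finger_force: 62.7
time: 9.1
eef_pos: [0.4953, -0.1786, 0.1931]
tcp_rot: [1.0, 0.007, 0.004, 0.002]
contact_force: [2.1, 0.2, -4.1]
opening: 0.119
finger_force: 62.1
time: 9.52
eef_pos: [0.4988, -0.0182, 0.1885]
tcp_rot: [1.0, 0.007, -0.002, -0.001]
contact_force: [0.3, -1.1, -6.4]
opening: 0.12
finger_force: 61.9
time: 9.93
eef_pos: [0.4987, 0.1692, 0.1885]
tcp_rot: [1.0, 0.007, -0.002, 0.0]
contact_force: [1.3, -0.4, -5.6]
opening: 0.122
finger_force: 61.9
time: 10.35
eef_pos: [0.4989, 0.2659, 0.1884]
tcp_rot: [1.0, 0.009, -0.002, 0.001]
contact_force: [0.7, -0.1, -6.7]
opening: 0.119
finger_force: 61.9
```

```bash
python3 -m handwheel '[0,0,-0.2,0,0,0, 0,0,-0.2,0,0,0, 0,0,-0.2,0,0,0, 0,0,-0.14,0,0,0, 0,0,0,0,0,0]'
python3 -m handwheel '[0,0,-0.015,0,0,0, 0,0,-0.015,0,0,0, 0,0,0,0,0,0, 0,0,0,0,0,0]'
python3 -m handwheel '[0,0,-0.01,0,0,0, 0,0,-0.01,0,0,0, 0,0,0,0,0,0, 0,0,0,0,0,0]'
```

```text
time: 10.77
eef_pos: [0.4953, 0.262, 0.0728]
tcp_rot: [1.0, 0.007, -0.007, 0.002]
contact_force: [-2.0, -0.7, -7.1]
opening: 0.124
finger_force: 61.8
time: 11.1
eef_pos: [0.502, 0.2653, 0.0776]
tcp_rot: [1.0, 0.007, 0.002, -0.001]
contact_force: [0.9, -0.2, -5.6]
opening: 0.122
finger_force: 61.9
time: 11.43
eef_pos: [0.5005, 0.2651, 0.0728]
tcp_rot: [1.0, 0.007, 0.0, -0.0]
contact_force: [0.3, 0.7, -5.5]
opening: 0.125
finger_force: 61.9
```

```bash
python3 -m handwheel '[0,0,-0.01,0,0,0, 0,0,-0.01,0,0,0, 0,0,0,0,0,0, 0,0,0,0,0,0]'
python3 -m handwheel '[0,0,0,0,0,0, 0,0,0,0,0,0, 0,0,0,0,0,0, 0,0,0,0,0,0]' 0.5; python3 -m handwheel '[0,0,0.1,0,0,0, 0,0,0.2,0,0,0, 0,0,0.25,0,0,0, 0,0,0.25,0,0,0]'
python3 -m handwheel '[-0.175,0.076,0,0,0,0, -0.175,0.076,0,0,0,0, -0.175,0.076,0,0,0,0, -0.175,0.076,0,0,0,0, -0.175,0.076,0,0,0,0]' 0
python3 - <<'E'
from meas import *
im,W=cloud("scene"); cv2.imwrite("pics/s3.png",im[140:360,200:520])
Q=W[230:330,330:450].reshape(-1,3); Q=Q[(Q[:,2]>.058)&(Q[:,2]<.075)&(Q[:,0]>.44)&(Q[:,0]<.57)]
for s in (Q[:,1]>.31,Q[:,1]<.31): print("drawer",rect(Q[s]))
print(ctrl.get_state()['eef_pos'])
E
```

```text
time: 11.77
eef_pos: [0.5006, 0.2651, 0.0696]
tcp_rot: [1.0, 0.007, -0.0, -0.0]
contact_force: [-1.2, -0.1, -6.7]
opening: 0.126
finger_force: 61.9
time: 12.1
eef_pos: [0.5016, 0.2654, 0.0709]
tcp_rot: [1.0, 0.007, 0.001, -0.0]
contact_force: [0.3, -0.1, 1.1]
opening: 0.498
finger_force: 0.0
time: 12.43
eef_pos: [0.5001, 0.2649, 0.1907]
tcp_rot: [1.0, 0.007, -0.001, 0.0]
contact_force: [1.0, 0.9, -0.1]
opening: 0.502
finger_force: 0.0
time: 12.85
eef_pos: [0.3684, 0.3225, 0.1905]
tcp_rot: [1.0, 0.007, 0.001, -0.0]
contact_force: [-0.3, 0.2, 0.3]
opening: -0.002
finger_force: 0.0
drawer (array([500.8, 358. ]), array([14.1, 74.4]), 89.5, 162, np.float64(68.1))
drawer (array([499. , 265.4]), array([72.6, 14.1]), 2.2, 142, np.float64(67.9))
[0.36419863 0.32381993 0.18977   ]
```

View pics/s3.png

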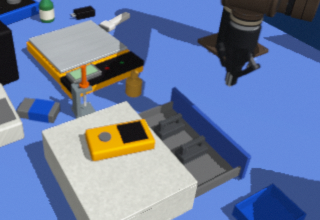

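```bash
python3 -m handwheel '[0,0,-0.2,0,0,0, 0,0,-0.25,0,0,0, 0,0,-0.25,0,0,0, 0,0,-0.1,0,0,0, 0,0,0,0,0,0]'
python3 -m handwheel '[0.1,0,0,0,0,0, 0.05,0,0,0,0,0, 0.05,0,0,0,0,0, 0.05,0,0,0,0,0, 0.05,0,0,0,0,0]'
python3 -m handwheel '[0.08,0,0,0,0,0, 0.08,0,0,0,0,0, 0.08,0,0,0,0,0, 0.08,0,0,0,0,0, 0.08,0,0,0,0,0]'
python3 -m handwheel '[0.08,0,0,0,0,0, 0.08,0,0,0,0,0, 0.08,0,0,0,0,0, 0.08,0,0,0,0,0, 0.05,0,0,0,0,0]'
```

```text
time: 13.32
eef_pos: [0.3666, 0.3204, 0.0657]
tcp_rot: [1.0, 0.007, -0.004, 0.002]
contact_force: [-0.4, 0.3, 0.3]
opening: -0.002
finger_force: 0.0
time: 13.73
eef_pos: [0.4146, 0.3223, 0.0708]
tcp_rot: [1.0, 0.007, -0.001, -0.0]
contact_force: [-4.3, 0.5, 3.7]
opening: -0.002
finger_force: 2.3
time: 14.15
eef_pos: [0.4749, 0.3217, 0.0695]
tcp_rot: [1.0, 0.007, -0.001, 0.0]
contact_force: [-4.0, -1.5, 2.3]
opening: -0.003
finger_force: 2.2
time: 14.57
eef_pos: [0.5318, 0.3218, 0.0694]
tcp_rot: [1.0, 0.007, 0.001, -0.0]
contact_force: [-4.0, -2.4, 2.4]
opening: -0.004
finger_force: 1.9
```

```bash
python3 -m handwheel '[0.05,0,0,0,0,0, 0.04,0,0,0,0,0, 0.03,0,0,0,0,0, 0.02,0,0,0,0,0, 0,0,0,0,0,0]'
python3 -m handwheel '[0.02,0,0,0,0,0, 0.02,0,0,0,0,0, 0,0,0,0,0,0]'
python3 -m handwheel '[0.02,0,0,0,0,0, 0.0,0,0,0,0,0, 0,0,0,0,0,0]'
```

```text
time: 14.98
eef_pos: [0.5517, 0.3223, 0.0696]
tcp_rot: [1.0, 0.007, 0.001, -0.0]
contact_force: [-0.3, 0.1, 0.4]
opening: 0.002
finger_force: 0.3
time: 15.23
eef_pos: [0.5574, 0.3223, 0.0698]
tcp_rot: [1.0, 0.007, 0.001, -0.0]
contact_force: [-1.9, -1.2, -0.5]
opening: 0.001
finger_force: 0.8
time: 15.48
eef_pos: [0.5604, 0.3223, 0.0698]
tcp_rot: [1.0, 0.007, 0.001, -0.0]
contact_force: [-1.5, -0.0, -0.6]
opening: -0.001
finger_force: 0.7
```

```bash
for i in 1; do python3 -m handwheel '[0.02,0,0,0,0,0, 0.01,0,0,0,0,0, 0,0,0,0,0,0]'; python3 -m handwheel '[0.02,0,0,0,0,0, 0.0,0,0,0,0,0, 0,0,0,0,0,0]';done
python3 - <<'E'
from meas import *
im,W=cloud("top"); print("front",rect(box(W,150,200,170,250,.078,.09)),rect(box(W,160,275,120,160,.09,.1)),ctrl.get_state()['contact_force'])
w=box(W,160,275,165,215,.07,.091);print(rect(w))
E
```

```text
time: 15.73
eef_pos: [0.5629, 0.3223, 0.0698]
tcp_rot: [1.0, 0.007, -0.002, 0.0]
contact_force: [-7.5, -1.4, 5.5]
opening: 0.003
finger_force: 4.2
time: 15.98
eef_pos: [0.5629, 0.3222, 0.0698]
tcp_rot: [1.0, 0.007, -0.006, 0.001]
contact_force: [-16.8, -1.7, 10.6]
opening: -0.001
finger_force: 8.5
front (array([0., 0.]), array([0., 0.]), 0.0, 0, np.float64(nan)) (array([722. , 320.7]), array([132.7, 301.5]), 0.5, 2604, np.float64(95.7)) [-15.99632062  -1.78936644  10.75944203]
(array([590.5, 225.3]), array([ 69.9, 133.8]), 19.8, 201, np.float64(85.1))
  return np.nanmean(a, axis, out=out, keepdims=keepdims)
```

```bash
python3 -m handwheel '[-0.15,0,0,0,0,0, -0.15,0,0,0,0,0, 0,0,0.2,0,0,0, 0,0,0.25,0,0,0, 0,0,0.25,0,0,0]'
python3 -m handwheel '[0,0,0.25,0,0,0, 0,0,0.1,0,0,0, 0,-0.25,0,0,0,0, 0.05,-0.25,0,0,0,0, 0.1,-0.25,0,0,0,0]' 0.5
python3 -m handwheel '[0.2,-0.2,0,0,0,0, 0.2,-0.2,0,0,0,0, 0.2,-0.2,0,0,0,0, 0.1,-0.2,0,0,0,0, 0,-0.1,0,0,0,0]'
python3 -m handwheel '[0,0,0,0,0,0,0,0,0,0,0,0]'
python3 - <<'E'
from meas import *
im,W=cloud("scene"); cv2.imwrite("pics/s4.png",im[120:380,180:520])
print("scene stylus",rect(box(W,270,300,200,240,.13,.17)))
im,W=cloud("top"); print("front",rect(box(W,160,275,160,215,.07,.091)));
E
```

```text
time: 16.45
eef_pos: [0.5223, 0.3221, 0.1751]
tcp_rot: [1.0, 0.008, 0.0, -0.0]
contact_force: [0.5, -0.5, 0.5]
opening: -0.001
finger_force: 0.0
time: 16.87
eef_pos: [0.5453, 0.2093, 0.2288]
tcp_rot: [1.0, 0.009, 0.003, -0.0]
contact_force: [1.4, -0.4, 0.3]
opening: 0.505
finger_force: 0.0
time: 17.28
eef_pos: [0.652, 0.072, 0.2279]
tcp_rot: [1.0, 0.006, 0.003, 0.001]
contact_force: [-0.4, -0.1, 0.0]
opening: 0.504
finger_force: 0.0
time: 17.45
eef_pos: [0.6485, 0.0757, 0.2273]
tcp_rot: [1.0, 0.006, 0.001, -0.0]
contact_force: [-0.3, 0.2, 0.3]
opening: 0.5
finger_force: 0.0
scene stylus (array([655.1,  64.4]), array([12.6, 12.6]), 27.8, 69, np.float64(152.3))
front (array([607.3, 339.2]), array([259. ,  80.3]), 86.6, 442, np.float64(85.4))
```

View pics/s4.png

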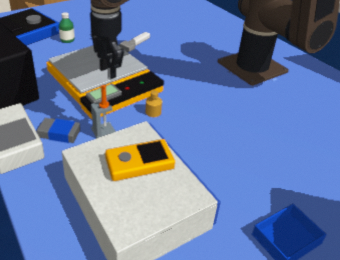

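```bash
python3 -m handwheel '[0.042,-0.075,0,0,0,0, 0,0,-0.1,0,0,0, 0,0,-0.1,0,0,0, 0,0,0,0,0,0, 0,0,0,0,0,0]'
python3 -c "
from h import *
print(ctrl.get_state()['eef_pos'])"
```

```text
time: 17.97
eef_pos: [0.6539, 0.0655, 0.1962]
tcp_rot: [1.0, 0.008, -0.001, -0.0]
contact_force: [0.9, -0.5, -0.4]
opening: 0.501
finger_force: 0.0
[0.65388805 0.06549482 0.19622874]
```

```bash
python3 -m handwheel '[0.005,-0.006,-0.12,0,0,0, 0,0,-0.12,0,0,0, 0,0,-0.08,0,0,0, 0,0,-0.045,0,0,0, 0,0,0,0,0,0]'
python3 -m handwheel '[0,0,0,0,0,0, 0,0,0,0,0,0, 0,0,0,0,0,0, 0,0,0,0,0,0, 0,0,0,0,0,0]' 0 60
python3 -m handwheel '[0,0,0,0,0,0, 0,0,0,0,0,0, 0,0,0,0,0,0, 0,0,0,0,0,0]'
```

```text
time: 18.38
eef_pos: [0.6544, 0.0643, 0.1409]
tcp_rot: [1.0, 0.008, -0.001, -0.0]
contact_force: [0.3, -0.2, -0.4]
opening: 0.499
finger_force: 0.0
time: 18.8
eef_pos: [0.6561, 0.064, 0.1439]
tcp_rot: [1.0, 0.007, 0.001, 0.0]
contact_force: [1.1, -0.6, 2.8]
opening: 0.149
finger_force: 58.3
time: 19.13
eef_pos: [0.6561, 0.064, 0.1439]
tcp_rot: [1.0, 0.007, 0.001, 0.0]
contact_force: [0.4, 0.4, 5.8]
opening: 0.144
finger_force: 58.5
```

```bash
python3 -m handwheel '[0,0,0.1,0,0,0, 0,0,0.15,0,0,0, 0,0,0.2,0,0,0, 0,0,0.2,0,0,0, 0,0,0,0,0,0]'
python3 -m handwheel '[-0.2,-0.12,0,0,0,0, -0.2,-0.12,0,0,0,0, -0.2,-0.12,0,0,0,0, -0.2,-0.12,0,0,0,0, -0.2,-0.12,0,0,0,0]'
python3 -m handwheel '[-0.2,-0.12,0,0,0,0, -0.1,-0.09,0,0,0,0, 0,0,0,0,0,0, 0,0,0,0,0,0, 0,0,0,0,0,0]'
python3 - <<'E'
from meas import *
for n,r in(("scene",(180,225,300,345)),("top",(200,240,325,350))):
    im,W=cloud(n); hsv=cv2.cvtColor(im,cv2.COLOR_BGR2HSV).astype(int);H,S,V=hsv[...,0],hsv[...,1],hsv[...,2]
    a,b,c,d=r; q=(slice(a,b),slice(c,d))
    if n=="scene": cv2.imwrite("pics/s5.png",cv2.resize(im[120:270,200:400],None,fx=3.5,fy=3.5))
    for nm,m in(("green",(H>45)&(H<80)&(S>120)&(V>60)),("red",((H<6)|(H>172))&(S>120)&(V>60))):
        w=W[q][m[q]]; print(n,nm,len(w),np.nanmedian(w,0) if len(w) else 0)
    if n=="scene":
        # stylus pixels: white tip/shaft near expected axis
        p=ctrl.get_state()['eef_pos']; Q=W.reshape(-1,3); s=(np.hypot(Q[:,0]-p[0],Q[:,1]-p[1])<.03)&(Q[:,2]>p[2]-.13)&(Q[:,2]<p[2]-.03); Q=Q[s]
        for z in np.arange(p[2]-.13,p[2]-.03,.012):
            k=Q[(Q[:,2]>=z)&(Q[:,2]<z+.012)]; print(round(z,3),len(k),k.mean(0).round(4) if len(k) else '')
print(ctrl.get_state()['eef_pos'])
E
```

```text
time: 19.55
eef_pos: [0.6581, 0.064, 0.2482]
tcp_rot: [1.0, 0.007, 0.006, 0.0]
contact_force: [1.3, -0.3, 0.6]
opening: 0.147
finger_force: 58.3
time: 19.97
eef_pos: [0.5032, -0.0262, 0.239]
tcp_rot: [1.0, 0.008, -0.001, -0.0]
contact_force: [0.6, -0.6, 0.1]
opening: 0.147
finger_force: 58.4
time: 20.38
eef_pos: [0.4604, -0.0573, 0.2399]
tcp_rot: [1.0, 0.007, 0.0, -0.0]
contact_force: [-0.6, 0.1, -1.0]
opening: 0.146
finger_force: 58.5
scene green 9 [ 0.45566695 -0.06050925  0.04321041]
scene red 13 [ 0.51528943 -0.05447689  0.04145057]
0.11 0 
0.122 6 [ 0.458  -0.0549  0.1273]
0.134 7 [ 0.4586 -0.054   0.1401]
0.146 9 [ 0.4603 -0.0548  0.1518]
0.158 6 [ 0.4602 -0.0533  0.1655]
0.17 9 [ 0.4586 -0.0534  0.177 ]
0.182 7 [ 0.4602 -0.053   0.1876]
0.194 34 [ 0.4621 -0.0509  0.2024]
0.206 5 [ 0.4596 -0.0511  0.2081]
top green 0 0
top red 0 0
[ 0.46076006 -0.05703185  0.23988764]
```

View pics/s5.png

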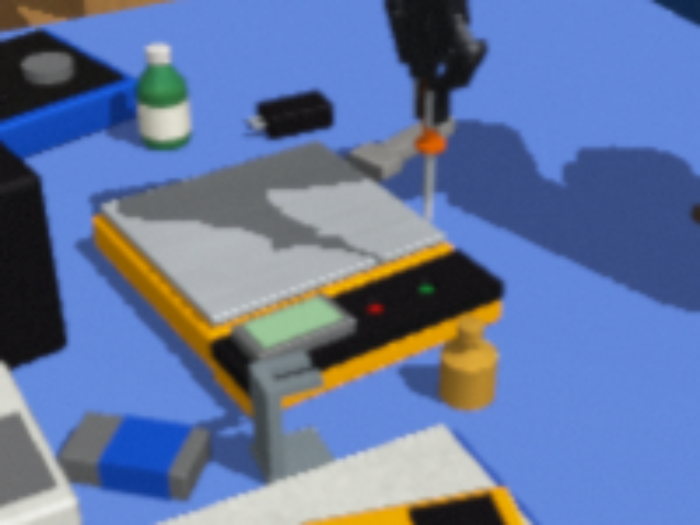

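```bash
python3 -m handwheel '[0,-0.012,-0.1,0,0,0, 0,0,-0.2,0,0,0, 0,0,-0.12,0,0,0, 0,0,-0.06,0,0,0, 0,0,0,0,0,0]'
python3 -m handwheel '[0,0,0,0,0,0]'
python3 - <<'E'
from meas import *
im,W=cloud("scene"); cv2.imwrite("pics/s6.png",cv2.resize(im[160:230,270:370],None,fx=7,fy=7,interpolation=2))
p=ctrl.get_state()['eef_pos'];print(p)
Q=W.reshape(-1,3); Q=Q[(np.hypot(Q[:,0]-.457,Q[:,1]+.058)<.02)&(Q[:,2]<.12)]
for z in np.arange(.05,.12,.01):
    k=Q[(Q[:,2]>=z)&(Q[:,2]<z+.01)]; print(round(z,3),len(k),k.mean(0).round(4) if len(k) else '')
E
```

```text
time: 20.9
eef_pos: [0.4591, -0.0583, 0.1653]
tcp_rot: [1.0, 0.008, -0.003, -0.001]
contact_force: [-0.3, -0.1, -0.5]
opening: 0.146
finger_force: 58.5
time: 20.98
eef_pos: [0.4607, -0.059, 0.168]
tcp_rot: [1.0, 0.008, -0.0, -0.0]
contact_force: [0.7, -0.1, -0.9]
opening: 0.143
finger_force: 58.5
[ 0.46126509 -0.05926671  0.16899339]
0.05 4 [ 0.4589 -0.0559  0.0552]
0.06 6 [ 0.4589 -0.0564  0.0649]
0.07 4 [ 0.4595 -0.0559  0.0753]
0.08 5 [ 0.4604 -0.0556  0.0847]
0.09 7 [ 0.4591 -0.0553  0.0958]
0.1 7 [ 0.4598 -0.0548  0.1062]
0.11 9 [ 0.4587 -0.0561  0.1155]
```

View pics/s6.png

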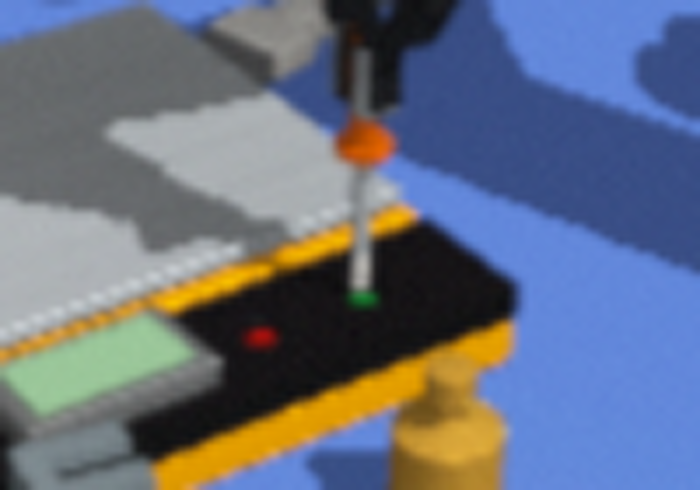

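```bash
python3 -m handwheel '[0,0,-0.03,0,0,0, 0,0,-0.03,0,0,0, 0,0,0,0,0,0, 0,0,0,0,0,0]'
python3 -m handwheel '[0,0,-0.015,0,0,0, 0,0,0,0,0,0, 0,0,0,0,0,0]'
python3 -m handwheel '[0,0,-0.015,0,0,0, 0,0,0,0,0,0, 0,0,0,0,0,0]'
```

```text
time: 21.37
eef_pos: [0.4603, -0.0592, 0.159]
tcp_rot: [1.0, 0.007, 0.0, -0.0]
contact_force: [-0.1, -0.3, 0.1]
opening: 0.146
finger_force: 58.5
time: 21.62
eef_pos: [0.4607, -0.0594, 0.1572]
tcp_rot: [1.0, 0.007, 0.001, 0.0]
contact_force: [1.0, -0.1, 1.3]
opening: 0.147
finger_force: 58.6
time: 21.87
eef_pos: [0.4607, -0.0594, 0.1548]
tcp_rot: [1.0, 0.007, 0.0, 0.0]
contact_force: [-1.2, 1.1, 1.9]
opening: 0.147
finger_force: 58.7
```

```bash
python3 -m handwheel '[0,0,-0.013,0,0,0, 0,0,0,0,0,0, 0,0,0,0,0,0]'
python3 -m handwheel '[0,0,-0.013,0,0,0, 0,0,0,0,0,0, 0,0,0,0,0,0]'
```

```text
time: 22.12
eef_pos: [0.4607, -0.0594, 0.1529]
tcp_rot: [1.0, 0.007, 0.0, 0.0]
contact_force: [1.0, -0.2, 4.8]
opening: 0.147
finger_force: 59.0
time: 22.37
eef_pos: [0.4613, -0.0595, 0.1525]
tcp_rot: [1.0, 0.007, 0.001, 0.0]
contact_force: [-1.5, 0.4, 10.7]
opening: 0.144
finger_force: 59.9
```

```bash
python3 -m handwheel '[0,0,0,0,0,0,0,0,0,0,0,0,0,0,0,0,0,0,0,0,0,0,0,0,0,0,0,0,0,0]'
python3 -m handwheel '[0,0,0,0,0,0,0,0,0,0,0,0,0,0,0,0,0,0,0,0,0,0,0,0,0,0,0,0,0,0]' >/dev/null
python3 -m handwheel '[0,0,0,0,0,0,0,0,0,0,0,0,0,0,0,0,0,0,0,0,0,0,0,0,0,0,0,0,0,0]' >/dev/null
python3 -m handwheel '[0,0,0,0,0,0,0,0,0,0,0,0,0,0,0,0,0,0,0,0,0,0,0,0,0,0,0,0,0,0]'
python3 - <<'E'
from meas import *
im,W=cloud("top"); print("check",rect(box(W,285,325,200,240,.068,.09)),"front",rect(box(W,160,275,160,215,.07,.091)))
E
python3 -m handwheel '[0,0,0,0,0,0,0,0,0,0,0,0]'
python3 -m handwheel '[0,0,0.1,0,0,0, 0,0,0.15,0,0,0, 0,0,0.2,0,0,0, 0,0,0.15,0,0,0, 0,0,0,0,0,0]'
```

```text
time: 22.78
eef_pos: [0.4613, -0.0595, 0.1525]
tcp_rot: [1.0, 0.007, 0.001, 0.0]
contact_force: [-0.7, 0.8, 11.7]
opening: 0.146
finger_force: 59.9
time: 24.03
eef_pos: [0.4613, -0.0595, 0.1525]
tcp_rot: [1.0, 0.007, 0.001, 0.0]
contact_force: [-1.6, 0.5, 11.6]
opening: 0.147
finger_force: 59.9
check (array([478.6,  54. ]), array([21.5, 21.9]), 86.3, 50, np.float64(78.8)) front (array([598.6, 319.9]), array([ 87.9, 304.5]), 6.3, 556, np.float64(85.4))
time: 24.25
eef_pos: [0.4613, -0.0595, 0.1525]
tcp_rot: [1.0, 0.007, 0.001, 0.0]
contact_force: [-1.7, 1.6, 10.1]
opening: 0.149
finger_force: 59.9
time: 24.67
eef_pos: [0.4623, -0.0599, 0.2451]
tcp_rot: [1.0, 0.007, 0.004, 0.001]
contact_force: [2.2, 0.3, 0.1]
opening: 0.147
finger_force: 58.7
```

```bash
python3 -m handwheel '[0.2,0.12,0,0,0,0, 0.2,0.12,0,0,0,0, 0.2,0.12,0,0,0,0, 0.2,0.12,0,0,0,0, 0.2,0.12,0,0,0,0]'
python3 -m handwheel '[0.2,0.12,0,0,0,0, 0.1,0.1,0,0,0,0, 0,0,0,0,0,0, 0,0,0,0,0,0, 0,0,0,0,0,0]'
python3 -c "
from meas import *
im,W=cloud('scene');cv2.imwrite('pics/s7.png',cv2.resize(im[150:280,240:340],None,fx=4.5,fy=4.5,interpolation=2))
print(ctrl.get_state()['eef_pos'])
Q=W.reshape(-1,3); Q=Q[(np.hypot(Q[:,0]-.656,Q[:,1]-.065)<.02)]
for z in np.arange(.12,.25,.012):
    k=Q[(Q[:,2]>=z)&(Q[:,2]<z+.012)]; print(round(z,3),len(k),k.mean(0).round(4) if len(k) else '')
"
```

```text
time: 25.08
eef_pos: [0.6104, 0.0319, 0.2376]
tcp_rot: [1.0, 0.007, -0.002, -0.0]
contact_force: [0.3, -0.3, -0.0]
opening: 0.147
finger_force: 58.6
time: 25.5
eef_pos: [0.654, 0.0635, 0.2384]
tcp_rot: [1.0, 0.007, -0.002, 0.0]
contact_force: [0.7, 0.5, -0.8]
opening: 0.147
finger_force: 58.6
[0.65406573 0.06322826 0.23903572]
0.12 9 [0.6525 0.0663 0.1271]
0.132 11 [0.6515 0.0655 0.1378]
0.144 10 [0.6522 0.0661 0.15  ]
0.156 15 [0.6527 0.0658 0.1612]
0.168 13 [0.6529 0.0664 0.1731]
0.18 9 [0.6541 0.0674 0.1851]
0.192 51 [0.6544 0.0688 0.2005]
0.204 18 [0.6537 0.0685 0.21  ]
0.216 19 [0.6567 0.0717 0.2246]
0.228 42 [0.6574 0.0726 0.2342]
0.24 41 [0.6587 0.0731 0.2462]
```

View pics/s7.png

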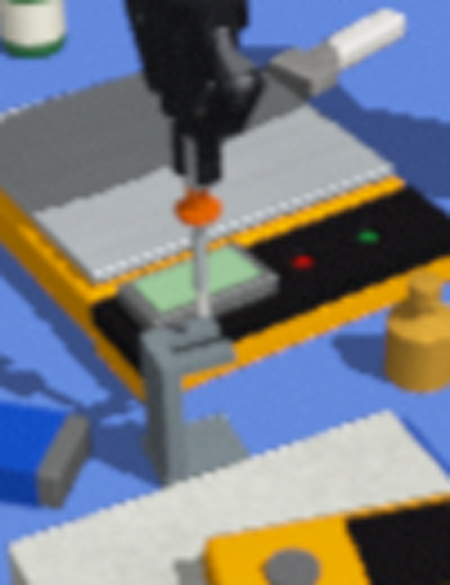

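```bash
python3 -m handwheel '[0.013,0.005,0,0,0,0, 0,0,-0.05,0,0,0, 0,0,-0.1,0,0,0, 0,0,-0.08,0,0,0, 0,0,0,0,0,0]'
python3 -m handwheel '[0,0,-0.08,0,0,0, 0,0,-0.08,0,0,0, 0,0,-0.08,0,0,0, 0,0,-0.05,0,0,0, 0,0,0,0,0,0]'
```

```text
time: 25.97
eef_pos: [0.655, 0.0642, 0.2019]
tcp_rot: [1.0, 0.007, -0.003, -0.0]
contact_force: [-0.8, 0.8, -1.5]
opening: 0.145
finger_force: 58.6
time: 26.38
eef_pos: [0.6557, 0.0645, 0.1592]
tcp_rot: [1.0, 0.007, -0.003, -0.0]
contact_force: [-0.0, 0.6, -0.8]
opening: 0.146
finger_force: 58.6
```

```bash
python3 -m handwheel '[0,0,-0.03,0,0,0, 0,0,-0.03,0,0,0, 0,0,-0.02,0,0,0, 0,0,0,0,0,0, 0,0,0,0,0,0]'
python3 -m handwheel '[0,0,-0.01,0,0,0, 0,0,0,0,0,0, 0,0,0,0,0,0]'
```

```text
time: 26.8
eef_pos: [0.6573, 0.0645, 0.1506]
tcp_rot: [1.0, 0.007, 0.0, -0.0]
contact_force: [-0.4, 0.8, -0.4]
opening: 0.148
finger_force: 58.6
time: 27.05
eef_pos: [0.6573, 0.0645, 0.1493]
tcp_rot: [1.0, 0.007, 0.0, 0.0]
contact_force: [-1.1, -0.1, -0.9]
opening: 0.147
finger_force: 58.6
```

```bash
python3 -m handwheel '[0,0,-0.01,0,0,0, 0,0,-0.01,0,0,0, 0,0,0,0,0,0, 0,0,0,0,0,0]'
python3 -m handwheel '[0,0,-0.01,0,0,0, 0,0,0,0,0,0, 0,0,0,0,0,0]'
python3 -m handwheel '[0,0,-0.007,0,0,0, 0,0,0,0,0,0, 0,0,0,0,0,0]'
```

```text
time: 27.38
eef_pos: [0.6571, 0.0645, 0.1458]
tcp_rot: [1.0, 0.007, -0.0, -0.0]
contact_force: [-0.0, 0.1, -0.2]
opening: 0.149
finger_force: 58.6
time: 27.63
eef_pos: [0.6572, 0.0645, 0.1444]
tcp_rot: [1.0, 0.007, -0.0, -0.0]
contact_force: [0.2, -0.2, -1.3]
opening: 0.144
finger_force: 58.6
time: 27.88
eef_pos: [0.6574, 0.0645, 0.144]
tcp_rot: [1.0, 0.007, 0.0, 0.0]
contact_force: [-0.7, 0.2, 1.5]
opening: 0.15
finger_force: 59.1
```

```bash
python3 -m handwheel '[0,0,-0.003,0,0,0, 0,0,0,0,0,0, 0,0,0,0,0,0]' 
python3 -m handwheel '[0,0,0,0,0,0,0,0,0,0,0,0,0,0,0,0,0,0,0,0,0,0,0,0]' 0.4
python3 -m handwheel '[0,0,0.06,0,0,0, 0,0,0.15,0,0,0, 0,0,0.2,0,0,0, 0,0,0.2,0,0,0, 0,0,0,0,0,0]'
python3 -m handwheel '[-0.2,0,0,0,0,0, -0.2,0,0,0,0,0, -0.2,0,0,0,0,0, -0.2,0,0,0,0,0, -0.1,0,0,0,0,0]'
python3 - <<'E'
from meas import *
im,W=cloud("scene"); cv2.imwrite("pics/s8.png",cv2.resize(im[170:280,240:360],None,fx=4.5,fy=4.5,interpolation=2))
print("stylus",rect(box(W,270,300,200,240,.13,.175)))
print("check",rect(box(W,322,346,208,240,.068,.09)),rect(box(W,322,346,208,240,.05,.09)),ctrl.get_state()['eef_pos'])
im,W=cloud("top");print("stylus top",rect(box(W,285,315,145,182,.135,.19)),"check",rect(box(W,285,325,200,240,.068,.09)))
E
```

```text
time: 28.13
eef_pos: [0.6575, 0.0645, 0.1439]
tcp_rot: [1.0, 0.007, 0.0, 0.0]
contact_force: [-2.0, 0.1, 4.7]
opening: 0.143
finger_force: 59.2
time: 28.47
eef_pos: [0.657, 0.0645, 0.1423]
tcp_rot: [1.0, 0.007, -0.0, -0.0]
contact_force: [-0.5, 0.3, -0.2]
opening: 0.401
finger_force: 0.0
time: 28.88
eef_pos: [0.6608, 0.0644, 0.2437]
tcp_rot: [1.0, 0.007, 0.007, 0.0]
contact_force: [1.0, 0.1, 1.6]
opening: 0.402
finger_force: 0.0
time: 29.3
eef_pos: [0.5196, 0.0648, 0.2346]
tcp_rot: [1.0, 0.007, -0.001, -0.0]
contact_force: [0.2, 0.4, 0.3]
opening: 0.402
finger_force: 0.0
stylus (array([656.6,  66.4]), array([13.9, 14.8]), 38.0, 67, np.float64(152.5))
check (array([480. ,  53.6]), array([22.3, 23.1]), 83.6, 51, np.float64(78.1)) (array([481. ,  54.6]), array([40.8, 39.2]), 29.1, 113, np.float64(66.4)) [0.51841186 0.06501119 0.23456293]
stylus top (array([0., 0.]), array([0., 0.]), 0.0, 0, np.float64(nan)) check (array([0., 0.]), array([0., 0.]), 0.0, 0, np.float64(nan))
  return np.nanmean(a, axis, out=out, keepdims=keepdims)
```

View pics/s8.png

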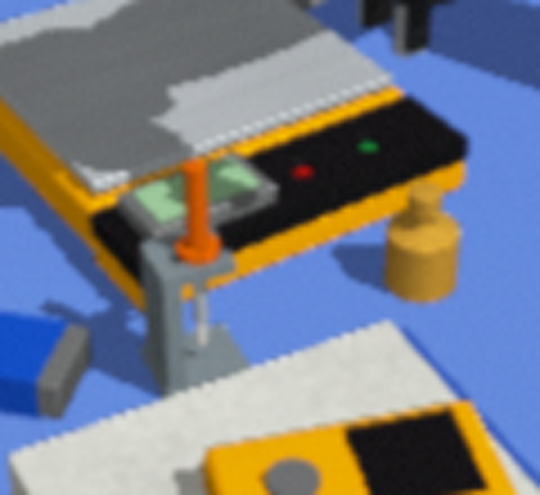

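```bash
python3 -m handwheel '[-0.13,-0.036,0,0,0,0, -0.13,-0.036,0,0,0,0, 0,0,-0.2,0,0,0, 0,0,-0.2,0,0,0, 0,0,0,0,0,0]' 0.55
python3 -m handwheel '[0,0,-0.2,0,0,0, 0,0,-0.2,0,0,0, 0,0,-0.05,0,0,0, 0,0,0,0,0,0, 0,0,0,0,0,0]'
python3 -c "
from h import *
print(ctrl.get_state()['eef_pos'])"
```

```text
time: 29.82
eef_pos: [0.4805, 0.0538, 0.1695]
tcp_rot: [1.0, 0.007, -0.005, -0.0]
contact_force: [-1.3, -0.6, -0.6]
opening: 0.55
finger_force: 0.0
time: 30.23
eef_pos: [0.4845, 0.0536, 0.1083]
tcp_rot: [1.0, 0.007, 0.001, 0.0]
contact_force: [0.3, -0.0, 0.5]
opening: 0.548
finger_force: 0.0
[0.48445088 0.05362509 0.10828489]
```

```bash
python3 -m handwheel '[-0.025,0.003,-0.1,0,0,0, 0,0,-0.09,0,0,0, 0,0,-0.05,0,0,0, 0,0,0,0,0,0, 0,0,0,0,0,0]'
python3 -m handwheel '[0,0,0,0,0,0, 0,0,0,0,0,0, 0,0,0,0,0,0, 0,0,0,0,0,0, 0,0,0,0,0,0]' 0 80
python3 -m handwheel '[0,0,0,0,0,0, 0,0,0.05,0,0,0, 0,0,0.1,0,0,0, 0,0,0.1,0,0,0, 0,0,0,0,0,0]'
```

```text
time: 30.65
eef_pos: [0.4806, 0.0541, 0.0723]
tcp_rot: [1.0, 0.007, 0.001, 0.0]
contact_force: [-0.1, 0.3, 0.4]
opening: 0.554
finger_force: 0.0
time: 31.07
eef_pos: [0.4809, 0.0535, 0.0727]
tcp_rot: [1.0, 0.007, 0.001, 0.001]
contact_force: [-1.6, -2.9, 6.2]
opening: 0.248
finger_force: 78.1
time: 31.48
eef_pos: [0.4799, 0.0545, 0.1099]
tcp_rot: [1.0, 0.007, 0.001, -0.0]
contact_force: [1.6, -0.3, -5.8]
opening: 0.253
finger_force: 79.0
```

```bash
python3 -m handwheel '[0,0,0.15,0,0,0, 0,0,0.2,0,0,0, 0,0,0.2,0,0,0, 0,0,0.05,0,0,0, 0,0,0,0,0,0]'
python3 -m handwheel '[0.02,-0.1,0,0,0,0, 0.05,-0.2,0,0,0,0, 0.05,-0.2,0,0,0,0, 0.05,-0.2,0,0,0,0, 0.05,-0.2,0,0,0,0]'
python3 -m handwheel '[0.05,-0.2,0,0,0,0, 0.05,-0.2,0,0,0,0, 0.05,-0.2,0,0,0,0, 0.05,-0.2,0,0,0,0, 0.02,-0.1,0,0,0,0]'
python3 -m handwheel '[0,0,-0.1,0,0,0, 0,0,-0.15,0,0,0, 0,0,-0.1,0,0,0, 0,0,0,0,0,0, 0,0,0,0,0,0]'
```

```text
time: 31.9
eef_pos: [0.4806, 0.0542, 0.2001]
tcp_rot: [1.0, 0.007, 0.002, 0.0]
contact_force: [0.1, -0.4, -7.8]
opening: 0.254
finger_force: 79.8
time: 32.32
eef_pos: [0.5106, -0.0813, 0.1943]
tcp_rot: [1.0, 0.007, -0.003, -0.001]
contact_force: [-0.0, -0.2, -6.0]
opening: 0.249
finger_force: 79.8
time: 32.73
eef_pos: [0.5445, -0.2185, 0.1942]
tcp_rot: [1.0, 0.006, -0.002, -0.001]
contact_force: [0.7, -0.0, -7.6]
opening: 0.251
finger_force: 80.0
time: 33.15
eef_pos: [0.5433, -0.2143, 0.1419]
tcp_rot: [1.0, 0.007, -0.003, -0.002]
contact_force: [0.5, -0.4, -6.8]
opening: 0.254
finger_force: 79.9
```

```bash
python3 -m handwheel '[0,0,-0.03,0,0,0, 0,0,-0.01,0,0,0, 0,0,0,0,0,0, 0,0,0,0,0,0]'
python3 -m handwheel '[0,0,-0.015,0,0,0, 0,0,-0.01,0,0,0, 0,0,0,0,0,0, 0,0,0,0,0,0]'
```

```text
time: 33.48
eef_pos: [0.5459, -0.2159, 0.1409]
tcp_rot: [1.0, 0.007, 0.001, 0.0]
contact_force: [-0.0, 0.5, -7.2]
opening: 0.249
finger_force: 80.0
time: 33.82
eef_pos: [0.5454, -0.2158, 0.1362]
tcp_rot: [1.0, 0.007, -0.0, -0.0]
contact_force: [0.0, -0.1, -6.4]
opening: 0.249
finger_force: 80.0
```

```bash
python3 -m handwheel '[0,0,-0.012,0,0,0, 0,0,0,0,0,0, 0,0,0,0,0,0]'
python3 -m handwheel '[0,0,-0.01,0,0,0, 0,0,0,0,0,0, 0,0,0,0,0,0]'
```

```text
time: 34.07
eef_pos: [0.5454, -0.2158, 0.1343]
tcp_rot: [1.0, 0.007, -0.0, -0.0]
contact_force: [-0.4, 0.5, -6.7]
opening: 0.25
finger_force: 80.0
time: 34.32
eef_pos: [0.5454, -0.2159, 0.1329]
tcp_rot: [1.0, 0.007, -0.0, -0.0]
contact_force: [-0.2, 0.3, -6.6]
opening: 0.251
finger_force: 80.0
```

```bash
python3 -m handwheel '[0,0,-0.01,0,0,0, 0,0,0,0,0,0, 0,0,0,0,0,0]'
python3 -m handwheel '[0,0,-0.007,0,0,0, 0,0,0,0,0,0, 0,0,0,0,0,0]'
```

```text
time: 34.57
eef_pos: [0.5459, -0.2162, 0.1328]
tcp_rot: [1.0, 0.007, 0.0, 0.0]
contact_force: [-1.0, 0.0, 0.3]
opening: 0.252
finger_force: 80.6
time: 34.82
eef_pos: [0.5461, -0.2163, 0.1327]
tcp_rot: [1.0, 0.007, 0.001, 0.001]
contact_force: [-3.4, 1.1, 5.0]
opening: 0.251
finger_force: 81.2
```

Seated on the pan. I'll release it, lift clear and move aside so the cameras can see.

```bash
python3 -m handwheel '[0,0,0,0,0,0,0,0,0,0,0,0,0,0,0,0,0,0,0,0,0,0,0,0,0,0,0,0,0,0]' 0.6
python3 -m handwheel '[0,0,0.06,0,0,0, 0,0,0.15,0,0,0, 0,0,0.2,0,0,0, 0,0,0.2,0,0,0, 0,0,0.2,0,0,0]'
python3 -m handwheel '[-0.1,-0.2,0,0,0,0, -0.1,-0.2,0,0,0,0, -0.1,-0.2,0,0,0,0, -0.1,-0.2,0,0,0,0, -0.1,-0.2,0,0,0,0]'
python3 -m handwheel '[-0.1,-0.2,0,0,0,0, -0.1,-0.2,0,0,0,0, 0,0,0,0,0,0, 0,0,0,0,0,0, 0,0,0,0,0,0]'
python3 - <<'E'
from meas import *
im,W=cloud("top"); cv2.imwrite("pics/t9.png",im)
print("check knob",rect(box(W,347,430,150,250,.125,.15)),"stylus",rect(box(W,285,315,145,182,.135,.19)),"front",rect(box(W,160,275,184,215,.078,.091)),"top",rect(box(W,160,275,100,190,.092,.1)))
print(ctrl.get_state()['contact_force'])
E
```

```text
time: 35.23
eef_pos: [0.5457, -0.2159, 0.1304]
tcp_rot: [1.0, 0.007, 0.0, 0.0]
contact_force: [0.7, -0.1, 0.2]
opening: 0.601
finger_force: 0.0
time: 35.65
eef_pos: [0.5454, -0.2158, 0.2537]
tcp_rot: [1.0, 0.007, 0.0, 0.0]
contact_force: [1.1, -0.2, 0.6]
opening: 0.6
finger_force: 0.0
time: 36.07
eef_pos: [0.4698, -0.3671, 0.2529]
tcp_rot: [1.0, 0.008, 0.0, 0.0]
contact_force: [2.0, -0.1, -0.1]
opening: 0.599
finger_force: 0.0
time: 36.48
eef_pos: [0.4406, -0.4256, 0.2522]
tcp_rot: [1.0, 0.007, 0.0, -0.0]
contact_force: [-0.0, -0.5, 0.3]
opening: 0.6
finger_force: 0.0
check knob (array([ 544.4, -214.2]), array([20.5, 24.1]), 45.1, 62, np.float64(138.8)) stylus (array([655.9,  66.5]), array([12.2, 12.9]), 25.6, 32, np.float64(164.0)) front (array([575.1, 322.5]), array([ 11.3, 291.8]), 0.3, 303, np.float64(84.9)) top (array([698.1, 322. ]), array([300.7, 252.8]), 89.5, 5347, np.float64(95.8))
[0.2725647  0.20088844 0.27730209]
```

View pics/t9.png

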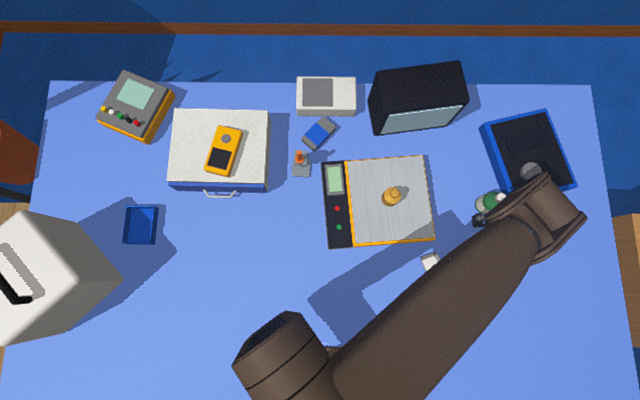

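The final view shows the brass weight mid-pan at (392,196), the stylus in its rack at (300,158), the drawer shut at (215,186), and the bystanders I can see where they were. Nothing is touching the robot, so I'm handing the job in.

```bash
python3 -c "
from plant import ctrl
print(ctrl.sign_off())"
```

```text
the job is handed in; nothing more can be done
None
```

I handed the job in with every step done: both bar weights (two were on the pan) are upright in the shut drawer, the green button was held fully in for about 2 s, the stylus is back in its rack and the brass weight is within about 3 mm of the pan's centre; no verdict came back.

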